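Sort the levelling wedges into their trays by length

ROBOT

A 7-joint arm with a two-finger parallel gripper is mounted at the origin on the work surface. World frame = base frame: x ahead of the robot, y to its left, z up, the work surface at z = 0. Lengths are in m, angles in rad, forces in N, time in s.
With the tool pointing down it reaches from about 0.4 to 0.85 m from the base axis. Payload 4.4 kg.
Tool frame: the origin (TCP) lies midway between the tips of the shut fingers; the grasp point (between the pads) lies 19 mm behind it (ctrl.grip_depth is the distance from the TCP to the grasp point, in m); z points along the fingers, y is the line along which they close (so a half turn about z gives the same grasp; the last joint's range is limited). The gripper opens to 94 mm and grips with 3 to 60 N. Pads are 16 mm wide; open, the fingers measure 119 mm over their backs; the gripper's body (75 mm by 177 mm) begins 78 mm behind the grasp point.
Start: joints at [-1.241, 0.628, 0.038, 1.517, -0.027, 0.996, -0.02], TCP at [0.251, 0.6, 0.205] pointing down, gripper open.
Joint ranges: [-3.06, 3.06], [-0.37, 2.12], [-1.25, 1.32], [0.18, 2.47], [-1.1, 4.24], [0.23, 1.98], [-2.94, 2.94]. Speed limits (rad/s): [2.57, 2.57, 3.14, 3.14, 3.14, 3.14, 3.14].

INTERFACE

Orientations are given as [roll, pitch, yaw] about the fixed x, y, z axes, in that order (R = Rz(yaw) Ry(pitch) Rx(roll)).
In Python, from station import get_state, eyes, ticket, ctrl gives the robot as it stands.
- The arm moves only by the tool play_rows, never from a script. Its argument "series" is a list of rows, each an object with "offset": the shift along the tool's x, y, z in m, a list of three; "yaw": the turn about the tool's z in degrees. In form: [{"offset": [x, y, z], "yaw": yaw}, ...]. A call has 1 to 8 rows; each row shifts and turns the commanded pose from where the row before left it, along the tool's axes as they then stand; what a row does not reach is not made up. A row lasts 1/10 s, in which the tool goes at most 50 mm and 8.59 degrees, less where a joint would pass 70% of its speed; a pose out of reach is approached as far as the arm can. A call with a gripper value outside its range is refused whole. "grip" is the closure, from -1 (fully open) to 1 (shut), set as the call begins (left out, the last holds). The fingers move at their own pace and stop on an object; "force" is the grip in N (left out, the last holds). Time passes only in rows, so rows that do not move let the fingers close. It gives the time, the measured TCP pose, the force, the opening and the grip force at its end, in the units of the state.
- get_state(): the state, without advancing time (a new reading comes with each control period).
- eyes.camera(name): name is "scene" or "side" or "wrist"; returns a dict with "img" (480x640x3 uint8, red, green, blue), "K" (3x3 intrinsics, pixels), "dist_coeffs" ([k1, k2, p1, p2, k3] as OpenCV has them; the pictures are not rectified), "T" (4x4, takes a point from camera to world coordinates). Camera axes: x right, y down, z forward; pixel columns grow to the right and rows downward; lengths in m; the calibration is good to about 2 mm. A picture is of the moment at which its call begins. There is no depth.
- ticket.finish_job(): hands the job in; it is judged then, once.
The state is a dict: "time_s": time; "joint_positions": joint angles; "dq": joint speeds; "joint_torque": joint torques, N m; "eef_pos": TCP position; "ee_rot": TCP orientation; "contact_force": force on the tool from outside, world axes, zero at the start; "torque": the same for the moment, N m; "opening": opening from 0.0 (shut) to 1.0 (fully open); "gripper_force": force on a finger pad.
Only numpy, scipy, OpenCV 4.12 (cv2) and the standard library are available. Lean on these libraries where they do the work, as an engineer would, in place of code of your own. Each camera call takes 0.05 s, during which the arm holds its last target. There are 200 camera calls.

TASK

Put the four orange tile levelling wedges away, each lying flat and lengthwise on the floor of the grey tray made for its length: longest wedge in the longest tray, down to the shortest in the shortest; either end may point either way. Leave the two round orange caps where they are.

Things in the scene. Friction and masses are not known exactly. Their poses are not given: they have to be found in the camera images.
- wedge_long: longest of four orange plastic wedges, 112 x 22 mm, 40 g, lying flat. Origin: centre of underside; x along it, z up. Top steps up from 8 high at the thin -x end; flat, 26 high, from x = +2 to the thick +x end. Pinch the upright sides across the 22 width, about 13 from the origin towards +x (near its balance), by the upper 15 mm only, so the fingers clear the tray's rails.
- tray_long: longest of four fixed shallow grey plastic trays, for the longest wedge: 146 x 50 outside, 130 x 40 inside. Origin: centre of the underside, on the shelf; x along its length, z up. Floor 4 thick; the long side rails (5 thick) end 9 above the shelf, the end walls (8 thick) 14 above the shelf.
- wedge_medium: second longest of four orange plastic wedges, 90 x 22 mm, 33 g, lying flat. Origin: centre of underside; x along it, z up. Top steps up from 8 high at the thin -x end; flat, 26 high, from x = +2 to the thick +x end. Pinch the upright sides across the 22 width, about 11 from the origin towards +x (near its balance), by the upper 15 mm only, so the fingers clear the tray's rails.
- tray_medium: second longest of four fixed shallow grey plastic trays, for the second longest wedge: 124 x 50 outside, 108 x 40 inside. Origin: centre of the underside, on the shelf; x along its length, z up. Floor 4 thick; the long side rails (5 thick) end 9 above the shelf, the end walls (8 thick) 14 above the shelf.
- wedge_short: third longest of four orange plastic wedges, 68 x 22 mm, 26 g, lying flat. Origin: centre of underside; x along it, z up. Top steps up from 8 high at the thin -x end; flat, 26 high, from x = +1 to the thick +x end. Pinch the upright sides across the 22 width, about 8 from the origin towards +x (near its balance), by the upper 15 mm only, so the fingers clear the tray's rails.
- tray_short: third longest of four fixed shallow grey plastic trays, for the third longest wedge: 102 x 50 outside, 86 x 40 inside. Origin: centre of the underside, on the shelf; x along its length, z up. Floor 4 thick; the long side rails (5 thick) end 9 above the shelf, the end walls (8 thick) 14 above the shelf.
- wedge_stub: shortest of four orange plastic wedges, 48 x 22 mm, 20 g, lying flat. Origin: centre of underside; x along it, z up. Top steps up from 8 high at the thin -x end; flat, 26 high, from x = +1 to the thick +x end. Pinch the upright sides across the 22 width, about 6 from the origin towards +x (near its balance), by the upper 15 mm only, so the fingers clear the tray's rails.
- tray_stub: shortest of four fixed shallow grey plastic trays, for the shortest wedge: 82 x 50 outside, 66 x 40 inside. Origin: centre of the underside, on the shelf; x along its length, z up. Floor 4 thick; the long side rails (5 thick) end 9 above the shelf, the end walls (8 thick) 14 above the shelf.
- cap_a: one of two loose round orange plastic caps (not wedges), 44 across, 22 high, domed, lying flat on the shelf; to be left alone. Origin: centre of the underside. The rest of the shelf: two loose 23 mm mosaic tiles, 6 high, near x, y 567, -85 and 547, 255; float and trowel (70 high) beyond x = 780; other tools beyond y = 500 on either side.
- cap_b: one of two loose round orange plastic caps (not wedges), 44 across, 22 high, domed, lying flat on the shelf; to be left alone. Origin: centre of the underside.
Not all that is in view belongs to the job. What is shaped like the wedge_short but black is not meant.

How it is judged:
At the end, for the whole second after the job is handed in: Each wedge lies flat (within 0.12 rad) on the floor of the tray of its own length, its centre within 12 mm of the tray's centre along and across, lengthwise within 0.35 rad either way round, released and at rest (x of wedge_long in the frame of tray_long between -0.012 and 0.012 m and y of wedge_long in the frame of tray_long between -0.012 and 0.012 m and z of wedge_long in the frame of tray_long between 0.001 and 0.008 m and angle between the x axis of wedge_long and the x axis of tray_long, either way round below 0.35 rad and angle between each of wedge_long, wedge_medium, wedge_short, wedge_stub's own z axis and vertical below 0.12 rad and linear speed of each of wedge_long, wedge_medium, wedge_short, wedge_stub below 0.02 m/s and angular speed of each of wedge_long, wedge_medium, wedge_short, wedge_stub below 0.2 rad/s and x of wedge_medium in the frame of tray_medium between -0.012 and 0.012 m and y of wedge_medium in the frame of tray_medium between -0.012 and 0.012 m and z of wedge_medium in the frame of tray_medium between 0.001 and 0.008 m and angle between the x axis of wedge_medium and the x axis of tray_medium, either way round below 0.35 rad and x of wedge_short in the frame of tray_short between -0.012 and 0.012 m and y of wedge_short in the frame of tray_short between -0.012 and 0.012 m and z of wedge_short in the frame of tray_short between 0.001 and 0.008 m and angle between the x axis of wedge_short and the x axis of tray_short, either way round below 0.35 rad and x of wedge_stub in the frame of tray_stub between -0.012 and 0.012 m and y of wedge_stub in the frame of tray_stub between -0.012 and 0.012 m and z of wedge_stub in the frame of tray_stub between 0.001 and 0.008 m and angle between the x axis of wedge_stub and the x axis of tray_stub, either way round below 0.35 rad); the robot touches nothing.
It fails at once if a round cap is shifted by more than 20 mm (distance of cap_a from where it was at the start of the episode above 0.02 m).
It fails at once if a round cap is shifted by more than 20 mm (distance of cap_b from where it was at the start of the episode above 0.02 m).
It also fails if it takes over 96 s, if anything falls off the work surface, if the arm or the gripper's body presses on something with over 40 N, if the wrist force passes 120 N, or if a joint passes its speed limit or range.

## Working session

There is one attempt and no reset: what is moved stays moved. The work goes in short steps, Python scripts to look and compute and a tool call to move; the robot and the scene stay as the last step left them, time stands still between calls to the robot, and variables do not carry over. Pictures are saved under pics/ and viewed, at most 14 in all, crops included, and the job is handed in when it is done.

Besides the shell and the picture viewer there is one more tool, called after "Call:" by a JSON object that holds its "name" and its "arguments", one argument or row to a line. play_rows: Moves the arm, as the interface text tells. Its arguments: {"type":"object","properties":{"series":{"type":"array"},"grip":{"type":"number"},"force":{"type":"number"}},"required":["series"]}

```bash
mkdir -p pics; ls; python3 - <<'E'
from station import get_state, eyes, ctrl
import cv2,pickle
s=get_state();print(s); print(ctrl.grip_depth)
for n in("scene","side","wrist"):
    c=eyes.camera(n);pickle.dump(c,open(f"{n}.pkl","wb"));cv2.imwrite(f"pics/{n}0.png",c["img"][:,:,::-1]);print(n,c["K"],c["dist_coeffs"],c["T"])
E
```

```text
pics
{'time_s': 0.0, 'joint_positions': array([-1.24083083,  0.62933683,  0.03844402,  1.51837003, -0.02698807,
        0.99627368, -0.01998372]), 'dq': array([ 0.00128282, -0.00075672,  0.00068901, -0.00025568, -0.00105623,
       -0.00060913,  0.00072157]), 'joint_torque': array([ 5.94688827e-04, -5.49753928e+01,  1.14406608e+00, -1.86629820e+01,
       -5.21463866e-02,  2.36004882e-02,  1.89343236e-04]), 'eef_pos': array([0.25030644, 0.59915148, 0.20455954]), 'ee_rot': array([-3.13972320e+00,  3.52982492e-05,  2.74584824e+00]), 'contact_force': array([ 0.2101728 , -0.30919713, -0.0521257 ]), 'torque': array([-0.01172126,  0.00430042,  0.00281148]), 'gripper_force': 0.0, 'opening': 1.0004816803377095}
0.0188
scene [[546.70244189   0.         308.5736341 ]
 [  0.         546.70244189 238.65188587]
 [  0.           0.           1.        ]] [-0.07222165  0.          0.          0.          0.        ] [[ 0.87369977  0.33025993 -0.35717935  1.0591598 ]
 [ 0.4861712  -0.61833048  0.61749897 -0.88016523]
 [-0.01691971 -0.71315902 -0.70079807  0.97171625]
 [ 0.          0.          0.          1.        ]]
side [[474.97102205   0.         318.74330093]
 [  0.         474.97102205 243.94199885]
 [  0.           0.           1.        ]] [-0.01456753  0.          0.          0.          0.        ] [[ 0.99764696 -0.05480125  0.04119913  0.53544149]
 [-0.06421727 -0.53643498  0.84149489 -0.88511924]
 [-0.02401432 -0.84216052 -0.53869191  0.56423427]
 [ 0.          0.          0.          1.        ]]
wrist [[347.19275293   0.         321.16548703]
 [  0.         347.19275293 240.70078463]
 [  0.           0.           1.        ]] [-0.03011447  0.          0.          0.          0.        ] [[ 0.38543257  0.89607176  0.22022064  0.1873753 ]
 [ 0.92273461 -0.37387822 -0.09367989  0.62534009]
 [-0.0016082   0.23931249 -0.97094127  0.38375625]
 [ 0.          0.          0.          1.        ]]
```

View pics/scene0.png

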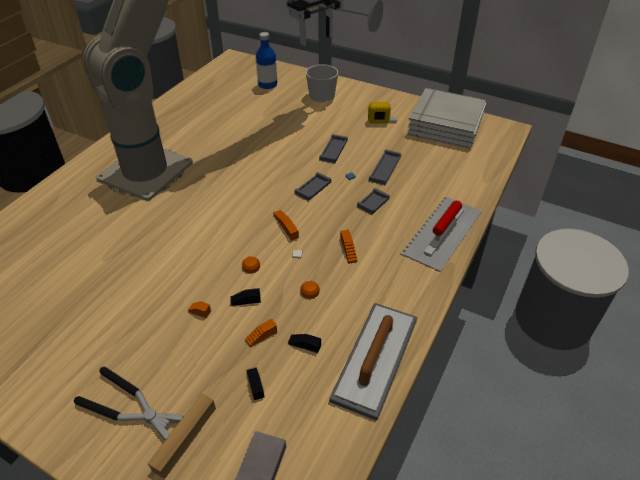

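View pics/side0.png

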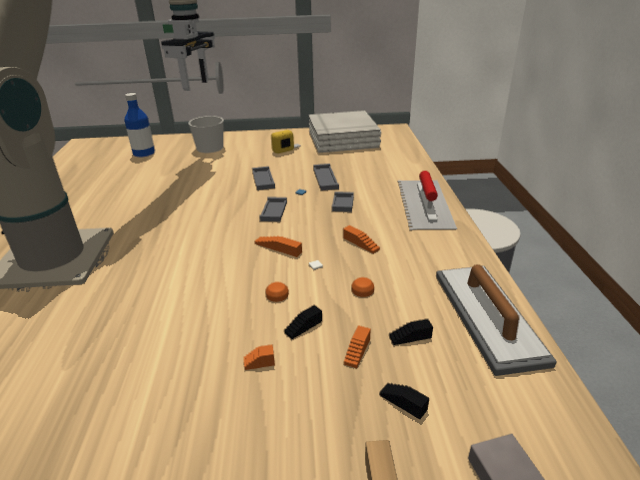

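Scene picture: the orange things are elongated wedges at (286,224), (348,246), (262,332) and (200,310), and round caps at (251,264) and (310,289). Black look-alikes sit at (245,297), (306,342) and (255,383). Trays are at (334,148), (385,166), (313,186) and (374,201). The side view shows the same layout. I'll choose the four stepped orange blobs and fit their models to get poses.

```bash
cat > h.py <<'E'
import numpy as np,cv2,pickle
from scipy.optimize import minimize
LW=dict(long=.112,medium=.090,short=.068,stub=.048); LT=dict(long=.146,medium=.124,short=.102,stub=.082)
def wedge(L):
    p=[(-L/2,0),(L/2,0),(L/2,.026),(.002,.026),(-L/2,.008)]
    return np.array([(x,y,z) for x,z in p for y in(-.011,.011)])
def tray(L): return np.array([(x,y,z) for x in(-L/2,L/2) for y in(-.025,.025) for z in(0,.014)])
def proj(c,P):
    Ti=np.linalg.inv(c["T"]); r,_=cv2.Rodrigues(Ti[:3,:3])
    return cv2.projectPoints(P.astype(float),r,Ti[:3,3],c["K"],np.array(c["dist_coeffs"]))[0][:,0]
def place(M,q):
    a=np.array([[np.cos(q[2]),-np.sin(q[2]),0],[np.sin(q[2]),np.cos(q[2]),0],[0,0,1]])
    return M@a.T+[q[0],q[1],q[3] if len(q)>3 else 0]
def ground(c,uv,z=0):
    n=cv2.undistortPoints(np.array([[uv]],float),c["K"],np.array(c["dist_coeffs"]))[0,0]
    d=c["T"][:3,:3]@[n[0],n[1],1]; o=c["T"][:3,3]; return (o+d*(z-o[2])/d[2])[:2]
def mask(c,kind):
    h=cv2.cvtColor(c["img"],cv2.COLOR_RGB2HSV)
    if kind=="o": m=cv2.inRange(h,(0,190,60),(14,255,255))
    else: m=cv2.inRange(h,(0,0,20),(179,75,130))
    return m
def blobs(c,kind,amin=60,amax=9000):
    m=mask(c,kind); n,l,s,ce=cv2.connectedComponentsWithStats(m)
    out=[]
    for i in range(1,n):
        if amin<s[i,4]<amax:
            ct=cv2.findContours((l==i).astype('u1')*1,cv2.RETR_EXTERNAL,cv2.CHAIN_APPROX_NONE)[0][0]
            out.append((cv2.convexHull(ct)[:,0].astype(np.float32),ce[i],s[i,4]))
    return out
def iou(a,b):
    i=cv2.intersectConvexConvex(a,b)[0]; return i/(cv2.contourArea(a)+cv2.contourArea(b)-i+1e-9)
def fit(M,views,x0):
    # views: [(cam,hull)]
    def f(q):
        t=0
        for c,hl in views:
            p=proj(c,place(M,q)).astype(np.float32)
            t+=1-iou(cv2.convexHull(p)[:,0],hl)
        return t/len(views)
    best=None
    for y in np.arange(0,2*np.pi,np.pi/6):
        x=np.array([*x0,y])
        S=np.array([x,x+[.01,0,0],x+[0,.01,0],x+[0,0,.25]])
        r=minimize(f,x,method='Nelder-Mead',options=dict(initial_simplex=S,maxiter=250,xatol=1e-5,fatol=1e-5))
        if best is None or r.fun<best.fun: best=r
    return best
E
python3 - <<'E'
from h import *
C={n:pickle.load(open(n+".pkl","rb")) for n in("scene","side")}
B={}
for k in"og":
    for n in C:
        B[n,k]=blobs(C[n],k,60 if k=="o" else 150,2500)
        print(n,k)
        for b in B[n,k]:
            g=ground(C[n],b[1],.01)
            if .3<g[0]<.85 and -.5<g[1]<.5: print("  ",b[1].round(),b[2],g.round(3))
E
```

```text
scene o
   [447. 218.] 380 [0.85  0.206]
   [286. 224.] 326 [ 0.493 -0.014]
   [348. 246.] 313 [ 0.668 -0.01 ]
   [251. 265.] 220 [ 0.489 -0.176]
   [309. 289.] 243 [ 0.651 -0.176]
   [200. 309.] 242 [ 0.463 -0.344]
   [261. 333.] 419 [ 0.62  -0.332]
side o
   [360. 239.] 446 [ 0.669 -0.008]
   [281. 245.] 538 [ 0.496 -0.014]
   [363. 287.] 324 [ 0.651 -0.178]
   [277. 292.] 325 [ 0.488 -0.177]
   [357. 346.] 590 [ 0.62  -0.332]
   [260. 358.] 511 [ 0.463 -0.343]
scene g
   [333. 148.] 462 [0.445 0.343]
   [385. 167.] 598 [0.619 0.33 ]
   [313. 186.] 510 [0.478 0.156]
   [373. 201.] 453 [0.651 0.176]
side g
   [325. 177.] 464 [0.618 0.324]
   [263. 178.] 393 [0.445 0.336]
   [343. 202.] 382 [0.65  0.172]
   [273. 209.] 486 [0.477 0.151]
   [493. 341.] 1816 [ 0.841 -0.339]
   [406. 394.] 456 [ 0.677 -0.433]
```

```bash
python3 - <<'E'
import cv2,numpy as np
a=cv2.imread("pics/scene0.png");b=cv2.imread("pics/side0.png")
A=cv2.resize(a[120:360,170:410],(560,560),interpolation=cv2.INTER_CUBIC)
cv2.imwrite("pics/crop1.png",A)
E
```

```text
(no output)
```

View pics/crop1.png

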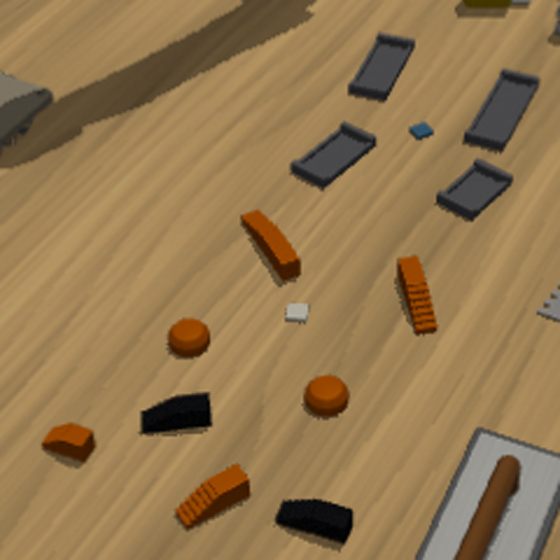

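The close crop confirms four stepped orange wedges at crop pixels (270,243), (417,295), (213,495) and (68,441). The domed caps are at (189,337) and (326,395), and the four trays are empty. Next I'll fit every length at each place.

```bash
cat > f0.py <<'E'
from h import *
import itertools,json
C={n:pickle.load(open(n+".pkl","rb")) for n in("scene","side")}
def near(n,k,g): return min((b for b in blobs(C[n],k)),key=lambda b:np.hypot(*(ground(C[n],b[1],.01)-g)))[0]
for k,mk,L,pts in(("o",wedge,LW,[(.494,-.014),(.668,-.01),(.463,-.344),(.62,-.332)]),("g",tray,LT,[(.445,.34),(.618,.328),(.478,.154),(.65,.174)])):
    for g in pts:
        v=[(C[n],near(n,k,g)) for n in C]
        R={l:fit(mk(L[l]),v,g) for l in L}
        print(k,g,{l:round(r.fun,3) for l,r in R.items()})
        b=min(R,key=lambda l:R[l].fun); x=R[b].x; print("   ",b,x[:2].round(4),"yaw deg",round(np.degrees(x[2])%360,1), [fit(mk(L[b]),[w],g).x.round(3).tolist() for w in v])
E
python3 f0.py
```

```text
o (0.494, -0.014) {'long': np.float64(0.144), 'medium': np.float64(0.178), 'short': np.float64(0.268), 'stub': np.float64(0.403)}
    long [ 0.4875 -0.0104] yaw deg 323.0 [[0.485, -0.008, 5.643], [0.488, -0.011, 5.608]]
o (0.668, -0.01) {'long': np.float64(0.243), 'medium': np.float64(0.167), 'short': np.float64(0.192), 'stub': np.float64(0.347)}
    medium [ 0.6682 -0.0096] yaw deg 127.2 [[0.668, -0.009, 2.225], [0.67, -0.011, 2.151]]
o (0.463, -0.344) {'long': np.float64(0.63), 'medium': np.float64(0.545), 'short': np.float64(0.404), 'stub': np.float64(0.167)}
    stub [ 0.4605 -0.3448] yaw deg 0.5 [[0.46, -0.345, 0.008], [0.463, -0.343, 6.372]]
o (0.62, -0.332) {'long': np.float64(0.363), 'medium': np.float64(0.236), 'short': np.float64(0.129), 'stub': np.float64(0.242)}
    short [ 0.6192 -0.3331] yaw deg 65.7 [[0.619, -0.333, 1.144], [0.62, -0.333, 1.17]]
g (0.445, 0.34) {'long': np.float64(0.203), 'medium': np.float64(0.098), 'short': np.float64(0.143), 'stub': np.float64(0.256)}
    medium [0.4428 0.3496] yaw deg 98.3 [[0.442, 0.351, 1.768], [0.444, 0.35, -1.446]]
g (0.618, 0.328) {'long': np.float64(0.096), 'medium': np.float64(0.131), 'short': np.float64(0.238), 'stub': np.float64(0.346)}
    long [0.6182 0.3387] yaw deg 93.9 [[0.616, 0.339, 1.676], [0.619, 0.338, 1.631]]
g (0.478, 0.154) {'long': np.float64(0.311), 'medium': np.float64(0.216), 'short': np.float64(0.086), 'stub': np.float64(0.168)}
    short [0.4755 0.1609] yaw deg 81.1 [[0.475, 0.161, 1.428], [0.477, 0.161, 1.443]]
g (0.65, 0.174) {'long': np.float64(0.419), 'medium': np.float64(0.34), 'short': np.float64(0.233), 'stub': np.float64(0.093)}
    stub [0.6508 0.1809] yaw deg 80.4 [[0.649, 0.181, 1.452], [0.652, 0.181, 1.425]]
```

Call:
{"name": "play_rows", "arguments": {
  "series": [
    {"offset": [-0.041,-0.0206,-0.0045],"yaw": 0},
    {"offset": [-0.041,-0.0206,-0.0045],"yaw": 0},
    {"offset": [-0.041,-0.0206,-0.0045],"yaw": 0},
    {"offset": [-0.041,-0.0206,-0.0045],"yaw": 0},
    {"offset": [-0.041,-0.0206,-0.0045],"yaw": 0}
  ],
  "grip": -1
}}

```text
time_s: 0.65
eef_pos: [0.4009, 0.424, 0.2279]
ee_rot: [-3.141, -0.0, 2.746]
contact_force: [-0.2, 0.5, -0.9]
opening: 1.0
gripper_force: 0.0
```

Call:
{"name": "play_rows", "arguments": {
  "series": [
    {"offset": [-0.041,-0.0206,-0.0045],"yaw": 0},
    {"offset": [-0.041,-0.0206,-0.0045],"yaw": 0},
    {"offset": [-0.041,-0.0206,-0.0045],"yaw": 0},
    {"offset": [-0.041,-0.0206,-0.0045],"yaw": 0},
    {"offset": [-0.041,-0.0206,-0.0045],"yaw": 0},
    {"offset": [0,0,0],"yaw": 0},
    {"offset": [0,0,0],"yaw": 0}
  ]
}}

```text
time_s: 1.35
eef_pos: [0.5499, 0.2503, 0.2502]
ee_rot: [-3.141, -0.0, 2.743]
contact_force: [-0.8, 0.8, 0.2]
opening: 0.998
gripper_force: 0.0
```

```bash
cat >> h.py <<'E'
def snap(name):
    from station import eyes
    c=eyes.camera("wrist");pickle.dump(c,open(name+".pkl","wb"));cv2.imwrite(f"pics/{name}.png",c["img"][:,:,::-1]);return c
E
python3 -c "
from h import *
from station import get_state
snap('w1');s=get_state();print(s['eef_pos'],np.degrees(s['ee_rot']),s['joint_positions'].round(2))"
```

```text
[0.54882734 0.25204128 0.25006345] [-1.79998073e+02 -8.00516962e-02  1.57315494e+02] [-0.52  0.52  0.06  1.6  -0.04  1.03  0.73]
```

View pics/w1.png

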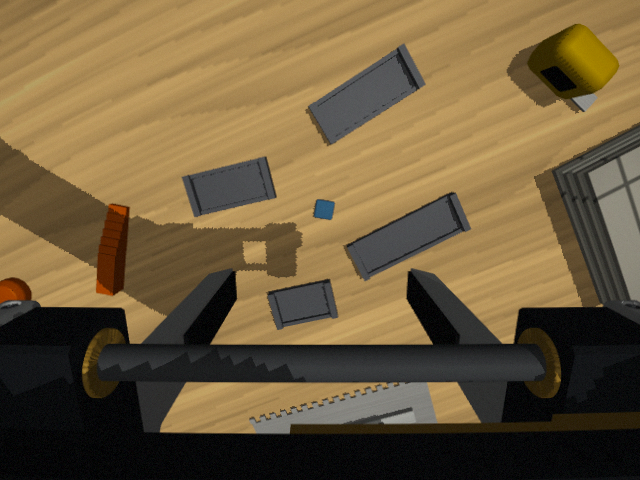

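The wrist picture shows all four trays: (228,186), (366,95), (408,236) and (303,304). The medium wedge is at (113,250). Next view is over the wedges.

Call:
{"name": "play_rows", "arguments": {
  "series": [
    {"offset": [-0.0293,-0.0311,0],"yaw": 0},
    {"offset": [-0.0293,-0.0311,0],"yaw": 0},
    {"offset": [-0.0293,-0.0311,0],"yaw": 0},
    {"offset": [-0.0293,-0.0311,0],"yaw": 0},
    {"offset": [-0.0293,-0.0311,0],"yaw": 0},
    {"offset": [-0.0293,-0.0311,0],"yaw": 0},
    {"offset": [-0.0293,-0.0311,0],"yaw": 0},
    {"offset": [-0.0293,-0.0311,0],"yaw": 0}
  ]
}}

```text
time_s: 2.2
eef_pos: [0.67, -0.0668, 0.2502]
ee_rot: [3.14, -0.001, 2.75]
contact_force: [-0.1, 0.3, -0.3]
opening: 1.002
gripper_force: 0.0
```

Call:
{"name": "play_rows", "arguments": {
  "series": [
    {"offset": [-0.0293,-0.0311,0],"yaw": 0},
    {"offset": [-0.0293,-0.0311,0],"yaw": 0},
    {"offset": [0,0,0],"yaw": -7.6},
    {"offset": [0,0,0],"yaw": -7.6},
    {"offset": [0,0,0],"yaw": -7.6},
    {"offset": [0,0,0],"yaw": 0},
    {"offset": [0,0,0],"yaw": 0}
  ]
}}

```text
time_s: 2.9
eef_pos: [0.7, -0.1463, 0.2502]
ee_rot: [3.14, -0.0, -3.14]
contact_force: [-0.7, -0.2, 0.2]
opening: 1.002
gripper_force: 0.0
```

```bash
cat > f1.py <<'E'
from h import *
snap('w2')
W={"g":pickle.load(open("w1.pkl","rb")),"o":pickle.load(open("w2.pkl","rb"))}
G=dict(o=dict(long=(.4875,-.0104),medium=(.668,-.01),short=(.619,-.333),stub=(.461,-.345)),g=dict(medium=(.443,.35),long=(.618,.339),short=(.4755,.161),stub=(.651,.181)))
for k,mk,L in(("o",wedge,LW),("g",tray,LT)):
    c=W[k]
    for l,g in G[k].items():
        b=min(blobs(c,k,amax=12000),key=lambda b:np.hypot(*(ground(c,b[1],.01)-g)))
        r=fit(mk(L[l]),[(c,b[0])],g); print(k,l,r.x[:2].round(4),round(np.degrees(r.x[2])%360,1),round(r.fun,3),b[1].round(),b[2])
E
python3 f1.py
```

```text
o long [ 0.5054 -0.0209] 324.8 0.303 [441.  32.] 1682
o medium [ 0.6718 -0.0117] 128.5 0.051 [436. 190.] 1557
o short [ 0.6211 -0.3337] 63.8 0.046 [163. 148.] 1193
o stub [ 0.4792 -0.3428] 54.5 0.719 [135.   7.] 317
g medium [0.4455 0.3487] 98.9 0.012 [367.  94.] 5142
g long [0.6202 0.3371] 94.6 0.027 [409. 235.] 4775
g short [0.4778 0.1593] 80.1 0.026 [229. 186.] 3576
g stub [0.6527 0.1803] 78.9 0.028 [302. 304.] 2376
```

View pics/w2.png

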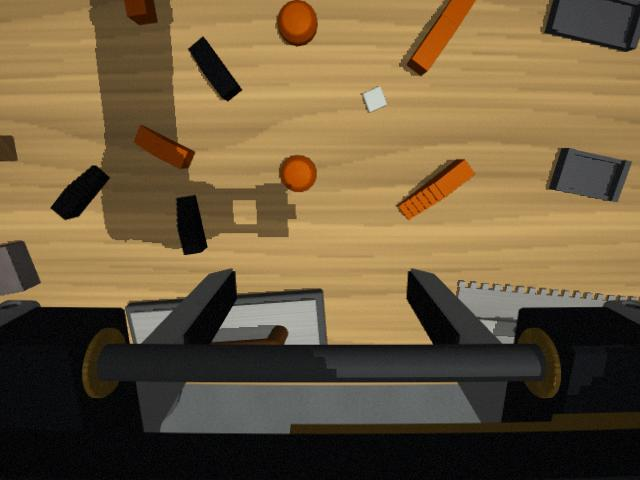

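The wrist view shows medium at (436,190) and short at (165,147) in full. Long (440,35) and stub (140,8) are cut off at the top, so I'm stepping back 110 mm.

Call:
{"name": "play_rows", "arguments": {
  "series": [
    {"offset": [0.04,0,0],"yaw": 0},
    {"offset": [0.04,0,0],"yaw": 0},
    {"offset": [0.03,0,0],"yaw": 0},
    {"offset": [0,0,0],"yaw": 0},
    {"offset": [0,0,0],"yaw": 0}
  ]
}}

```text
time_s: 3.45
eef_pos: [0.5904, -0.1482, 0.2512]
ee_rot: [-3.141, 0.002, -3.14]
contact_force: [0.5, 0.2, -0.1]
opening: 0.998
gripper_force: 0.0
```

```bash
python3 f1.py | head -4; python3 -c "
from station import get_state
s=get_state();print(s['time_s'],s['eef_pos'],s['ee_rot'],s['joint_positions'].round(2))"
```

```text
o long [ 0.4898 -0.0105] 325.1 0.087 [443. 127.] 1969
o medium [ 6.78e-01 -1.00e-04] 149.6 0.6 [449. 266.] 543
o short [ 0.6218 -0.3344] 66.5 0.12 [173. 240.] 964
o stub [ 0.4627 -0.3451] 10.8 0.268 [147. 102.] 824
3.5 [ 0.59118737 -0.14799328  0.25096886] [ 3.14159018e+00  1.93185067e-03 -3.13964442e+00] [ 0.21  0.52 -0.02  1.58  0.01  1.04  1.76]
```

```bash
python3 - <<'E'
from h import *
c=pickle.load(open("w2.pkl","rb")); m=mask(c,"o")
def cr(i): return cv2.resize(i[70:160,100:200],(400,360),interpolation=cv2.INTER_NEAREST)
cv2.imwrite("pics/st.png",np.hstack([cr(c["img"][:,:,::-1]),cr(cv2.cvtColor(m,8))]))
h=cv2.cvtColor(c["img"],cv2.COLOR_RGB2HSV);print(h[90:120:4,130:165:6].tolist())
E
```

```text
[[[17, 131, 97], [18, 134, 95], [12, 255, 91], [12, 255, 91], [12, 252, 93], [9, 240, 51]], [[18, 133, 86], [17, 132, 87], [12, 255, 91], [12, 255, 91], [12, 255, 90], [10, 226, 53]], [[19, 141, 87], [16, 153, 90], [12, 255, 92], [12, 255, 89], [12, 255, 85], [10, 255, 49]], [[17, 126, 87], [14, 205, 92], [12, 255, 86], [12, 255, 93], [12, 255, 88], [11, 255, 51]], [[20, 132, 95], [16, 178, 89], [12, 255, 93], [11, 249, 91], [12, 247, 95], [10, 255, 52]], [[18, 131, 99], [19, 129, 97], [13, 255, 88], [12, 252, 93], [12, 255, 89], [12, 255, 49]], [[17, 137, 97], [17, 129, 99], [11, 250, 93], [12, 255, 93], [12, 255, 94], [11, 255, 47]], [[17, 133, 100], [17, 130, 100], [12, 255, 90], [13, 255, 91], [12, 249, 92], [10, 235, 52]]]
```

View pics/st.png

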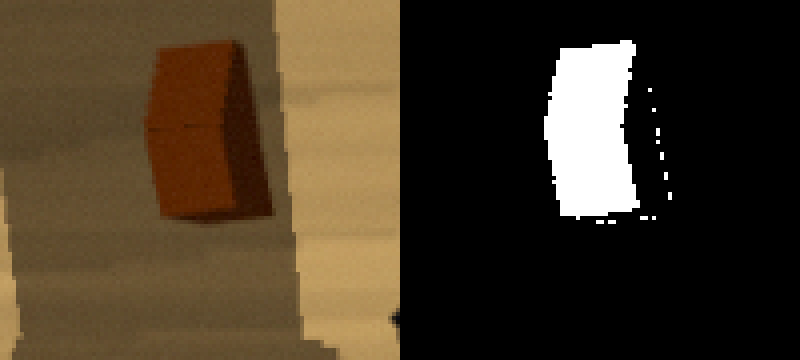

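The stub wedge lies in the arm's shadow and its dark side face is missed by the mask, so I'm lowering the brightness threshold.

```bash
sed -i 's/(0,190,60)/(0,180,28)/' h.py; sed -i "s/^snap('w2')//" f1.py; python3 f1.py | head -4; python3 f0.py | grep -A1 "^o"
```

```text
o long [ 0.4898 -0.0105] 325.2 0.034 [441. 128.] 2239
o medium [ 0.6716 -0.0114] 130.5 0.495 [445. 264.] 827
o short [ 0.6208 -0.3339] 64.2 0.042 [175. 238.] 1257
o stub [ 0.4628 -0.344 ] 7.2 0.046 [151. 104.] 1165
o (0.494, -0.014) {'long': np.float64(0.138), 'medium': np.float64(0.177), 'short': np.float64(0.269), 'stub': np.float64(0.404)}
    long [ 0.4875 -0.0104] yaw deg 323.0 [[0.485, -0.008, 5.643], [0.488, -0.011, -0.675]]
o (0.668, -0.01) {'long': np.float64(0.24), 'medium': np.float64(0.162), 'short': np.float64(0.189), 'stub': np.float64(0.345)}
    medium [ 0.6683 -0.0098] yaw deg 127.2 [[0.668, -0.01, 2.224], [0.67, -0.011, 2.151]]
o (0.463, -0.344) {'long': np.float64(0.625), 'medium': np.float64(0.537), 'short': np.float64(0.393), 'stub': np.float64(0.15)}
    stub [ 0.4604 -0.3448] yaw deg 0.6 [[0.46, -0.345, 0.008], [0.462, -0.343, 0.09]]
o (0.62, -0.332) {'long': np.float64(0.348), 'medium': np.float64(0.219), 'short': np.float64(0.11), 'stub': np.float64(0.234)}
    short [ 0.6192 -0.3339] yaw deg 65.6 [[0.619, -0.333, 1.144], [0.62, -0.333, 1.16]]
```

```bash
cat > plan.py <<'E'
import numpy as np,sys
W=dict(long=(.4898,-.0105,325.1,.013),medium=(.6718,-.0117,128.5,.011),short=(.621,-.3338,64,.008),stub=(.4628,-.344,7.2,.006))
T=dict(long=(.6202,.3371,94.6),medium=(.4455,.3487,98.9),short=(.4778,.1593,80.1),stub=(.6527,.1803,78.9))
wr=lambda a:(a+180)%360-180
def pick(l,t0):
    x,y,w,d=W[l];r=np.radians(w);p=(x+d*np.cos(r),y+d*np.sin(r))
    return p,best(w,p,t0)
def best(w,p,t0):
    nat=np.degrees(np.arctan2(p[1],p[0]))+90
    c=[nat+wr(w-nat),nat+wr(w+180-nat)]; c=[a for a in c if abs(a-nat)<150]
    return min(c,key=lambda a:abs(a-nat)*.01+abs(a-t0))
def drop(l,t0):
    x,y,a=T[l]; w=W[l][2]; o=[]
    for k in(0,180):
        r=np.radians(a+k);d=W[l][3];p=(x+d*np.cos(r),y+d*np.sin(r))
        t=t0+wr(a+k-w); nat=np.degrees(np.arctan2(p[1],p[0]))+90
        for tt in(t,t-360*np.sign(t-t0)):
            if abs(tt-nat)<155:o.append((abs(tt-t0),p,tt))
    return min(o)[1:]
def go(n,p0,t0,p,t):
    r=np.radians(t);d=np.subtract(p,p0)
    ox=d@[np.cos(r),np.sin(r)];oy=d@[np.sin(r),-np.cos(r)]; m=np.hypot(ox,oy);k=int(np.ceil(m/.044))
    nt=int(np.ceil(abs(t-t0)/8.2))
    print(f"{n}: to {np.round(p,4)} yaw {t:.1f} nat {np.degrees(np.arctan2(p[1],p[0]))+90:.0f} | tool yaw {t0-t:.1f} = {nt} x {(t0-t)/max(nt,1):.2f} | then off {ox:.4f} {oy:.4f} = {k} x [{ox/k:.4f},{oy/k:.4f}]")
    return p,t
if __name__=="__main__":
    from station import get_state
    s=get_state(); p=s["eef_pos"][:2]; t=np.degrees(s["ee_rot"][2])
    nat=np.degrees(np.arctan2(p[1],p[0]))+90; t=nat+wr(t-nat)
    for l in sys.argv[1:]:
        p,t=go("pick "+l,p,t,*pick(l,t)); p,t=go("drop "+l,p,t,*drop(l,t))
E
python3 plan.py long medium short stub
```

```text
pick long: to [ 0.5005 -0.0179] yaw 145.1 nat 88 | tool yaw 35.0 = 5 x 7.00 | then off 0.1488 0.0548 = 4 x [0.0372,0.0137]
drop long: to [0.6212 0.3241] yaw 94.6 nat 118 | tool yaw 50.5 = 7 x 7.21 | then off 0.3313 0.1478 = 9 x [0.0368,0.0164]
pick medium: to [ 0.665  -0.0031] yaw 128.5 nat 90 | tool yaw -33.9 = 5 x -6.78 | then off -0.2833 -0.1695 = 8 x [-0.0354,-0.0212]
drop medium: to [0.4438 0.3596] yaw 98.9 nat 129 | tool yaw 29.6 = 4 x 7.40 | then off 0.3925 -0.1624 = 10 x [0.0393,-0.0162]
pick short: to [ 0.6245 -0.3266] yaw 64.0 nat 62 | tool yaw 34.9 = 5 x 6.98 | then off -0.5375 0.4632 = 17 x [-0.0316,0.0272]
drop short: to [0.4792 0.1672] yaw 80.1 nat 109 | tool yaw -16.1 = 2 x -8.05 | then off 0.4615 -0.2281 = 12 x [0.0385,-0.0190]
pick stub: to [ 0.4688 -0.3432] yaw 7.2 nat 54 | tool yaw 72.9 = 9 x 8.10 | then off -0.0743 0.5051 = 12 x [-0.0062,0.0421]
drop stub: to [0.6539 0.1862] yaw 78.9 nat 106 | tool yaw -71.7 = 9 x -7.97 | then off 0.5552 0.0797 = 13 x [0.0427,0.0061]
```

Call:
{"name": "play_rows", "arguments": {
  "series": [
    {"offset": [0,0,0.03],"yaw": 7},
    {"offset": [0,0,0.03],"yaw": 7},
    {"offset": [0,0,0.03],"yaw": 7},
    {"offset": [0,0,0.03],"yaw": 7},
    {"offset": [0,0,0.03],"yaw": 7}
  ]
}}

```text
time_s: 4.0
eef_pos: [0.5917, -0.1481, 0.0988]
ee_rot: [3.141, 0.001, 2.528]
contact_force: [-0.7, -0.4, 0.4]
opening: 1.0
gripper_force: 0.0
```

Call:
{"name": "play_rows", "arguments": {
  "series": [
    {"offset": [0.0372,0.0137,0],"yaw": 0},
    {"offset": [0.0372,0.0137,0],"yaw": 0},
    {"offset": [0.0372,0.0137,0],"yaw": 0},
    {"offset": [0.0372,0.0137,0],"yaw": 0},
    {"offset": [0,0,0],"yaw": 0},
    {"offset": [0,0,0],"yaw": 0}
  ]
}}

```text
time_s: 4.6
eef_pos: [0.5007, -0.0173, 0.1003]
ee_rot: [3.141, 0.001, 2.535]
contact_force: [0.2, -0.5, 0.7]
opening: 1.002
gripper_force: 0.0
```

```bash
python3 plan.py long; python3 -c "
from h import *;snap('w3')"
```

```text
pick long: to [ 0.5005 -0.0179] yaw 145.1 nat 88 | tool yaw 0.2 = 1 x 0.16 | then off -0.0001 -0.0007 = 1 x [-0.0001,-0.0007]
drop long: to [0.6212 0.3241] yaw 94.6 nat 118 | tool yaw 50.5 = 7 x 7.21 | then off 0.3313 0.1478 = 9 x [0.0368,0.0164]
```

View pics/w3.png

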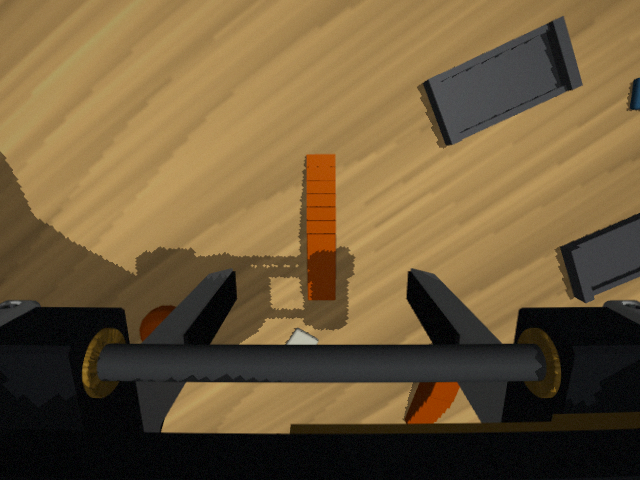

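The wedge is square between the fingers, at (321,227). Going down and gripping.

Call:
{"name": "play_rows", "arguments": {
  "series": [
    {"offset": [0,0,0.03],"yaw": 0},
    {"offset": [0,0,0.03],"yaw": 0},
    {"offset": [0,0,0.018],"yaw": 0},
    {"offset": [0,0,0.01],"yaw": 0},
    {"offset": [0,0,0],"yaw": 0},
    {"offset": [0,0,0],"yaw": 0}
  ]
}}

```text
time_s: 5.25
eef_pos: [0.5001, -0.0192, 0.0127]
ee_rot: [3.141, 0.001, 2.532]
contact_force: [0.6, -0.0, 0.7]
opening: 0.999
gripper_force: 0.0
```

Call:
{"name": "play_rows", "arguments": {
  "series": [
    {"offset": [0,0,0],"yaw": 0},
    {"offset": [0,0,0],"yaw": 0},
    {"offset": [0,0,0],"yaw": 0},
    {"offset": [0,0,0],"yaw": 0},
    {"offset": [0,0,0],"yaw": 0},
    {"offset": [0,0,0],"yaw": 0},
    {"offset": [0,0,0],"yaw": 0}
  ],
  "grip": 1,
  "force": 20
}}

```text
time_s: 5.95
eef_pos: [0.4991, -0.0185, 0.0125]
ee_rot: [-3.142, -0.0, 2.533]
contact_force: [0.2, -0.4, -1.2]
opening: 0.443
gripper_force: 0.0
```

Call:
{"name": "play_rows", "arguments": {
  "series": [
    {"offset": [0,0,0],"yaw": 0},
    {"offset": [0,0,0],"yaw": 0},
    {"offset": [0,0,0],"yaw": 0},
    {"offset": [0,0,0],"yaw": 0},
    {"offset": [0,0,0],"yaw": 0}
  ]
}}

```text
time_s: 6.45
eef_pos: [0.4991, -0.0185, 0.0124]
ee_rot: [-3.142, -0.0, 2.533]
contact_force: [-0.1, 0.1, -0.1]
opening: 0.231
gripper_force: 20.0
```

Call:
{"name": "play_rows", "arguments": {
  "series": [
    {"offset": [0,0,-0.01],"yaw": 0},
    {"offset": [0,0,-0.02],"yaw": 0},
    {"offset": [0,0,-0.03],"yaw": 0},
    {"offset": [0,0,-0.03],"yaw": 0},
    {"offset": [0,0,0],"yaw": 0}
  ]
}}

```text
time_s: 6.95
eef_pos: [0.5018, -0.0187, 0.1063]
ee_rot: [3.137, 0.006, 2.533]
contact_force: [0.8, -0.5, -0.3]
opening: 0.23
gripper_force: 20.0
```

Call:
{"name": "play_rows", "arguments": {
  "series": [
    {"offset": [0,0,0],"yaw": 7.21},
    {"offset": [0,0,0],"yaw": 7.21},
    {"offset": [0,0,0],"yaw": 7.21},
    {"offset": [0,0,0],"yaw": 7.21},
    {"offset": [0,0,0],"yaw": 7.21},
    {"offset": [0,0,0],"yaw": 7.21},
    {"offset": [0,0,0],"yaw": 7.21}
  ]
}}

```text
time_s: 7.65
eef_pos: [0.4987, -0.0184, 0.1022]
ee_rot: [-3.141, -0.0, 1.647]
contact_force: [-0.1, -0.7, -0.5]
opening: 0.233
gripper_force: 20.0
```

Call:
{"name": "play_rows", "arguments": {
  "series": [
    {"offset": [0.0368,0.0164,0],"yaw": 0},
    {"offset": [0.0368,0.0164,0],"yaw": 0},
    {"offset": [0.0368,0.0164,0],"yaw": 0},
    {"offset": [0.0368,0.0164,0],"yaw": 0},
    {"offset": [0.0368,0.0164,0],"yaw": 0},
    {"offset": [0.0368,0.0164,0],"yaw": 0},
    {"offset": [0.0368,0.0164,0],"yaw": 0},
    {"offset": [0.0368,0.0164,0],"yaw": 0}
  ]
}}

```text
time_s: 8.45
eef_pos: [0.6057, 0.2871, 0.102]
ee_rot: [-3.14, 0.0, 1.652]
contact_force: [1.0, 0.5, -0.1]
opening: 0.236
gripper_force: 20.0
```

Call:
{"name": "play_rows", "arguments": {
  "series": [
    {"offset": [0.0368,0.0164,0],"yaw": 0},
    {"offset": [0,0,0],"yaw": 0},
    {"offset": [0,0,0],"yaw": 0}
  ]
}}

```text
time_s: 8.75
eef_pos: [0.6184, 0.3241, 0.1013]
ee_rot: [-3.14, 0.001, 1.654]
contact_force: [-0.6, -0.9, -0.8]
opening: 0.231
gripper_force: 20.0
```

```bash
python3 -c "
from h import *;snap('w4')
from station import get_state
for i in range(3):
    s=get_state();print(s['eef_pos'],np.degrees(s['ee_rot']))"
```

```text
[0.61871846 0.32234566 0.10172016] [-1.79911122e+02  9.48435784e-02  9.46317034e+01]
[0.61871846 0.32234566 0.10172016] [-1.79911122e+02  9.48435784e-02  9.46317034e+01]
[0.61871846 0.32234566 0.10172016] [-1.79911122e+02  9.48435784e-02  9.46317034e+01]
```

View pics/w4.png

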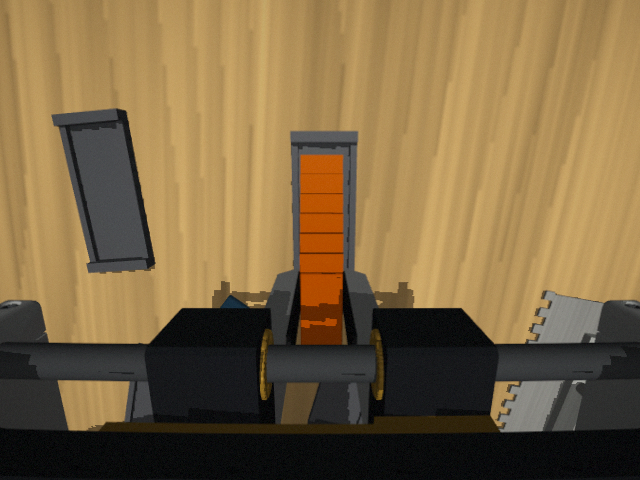

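Wedge and tray are aligned, with wedge centre column 321 against tray 324. I'm nudging +2 mm in tool y, then lowering and releasing.

Call:
{"name": "play_rows", "arguments": {
  "series": [
    {"offset": [0,0.002,0.03],"yaw": 0},
    {"offset": [0,0,0.025],"yaw": 0},
    {"offset": [0,0,0.015],"yaw": 0},
    {"offset": [0,0,0.01],"yaw": 0},
    {"offset": [0,0,0.0045],"yaw": 0},
    {"offset": [0,0,0],"yaw": 0},
    {"offset": [0,0,0],"yaw": 0}
  ]
}}

```text
time_s: 9.5
eef_pos: [0.6221, 0.3239, 0.019]
ee_rot: [3.14, -0.001, 1.652]
contact_force: [0.9, -0.6, -0.7]
opening: 0.23
gripper_force: 20.0
```

Call:
{"name": "play_rows", "arguments": {
  "series": [
    {"offset": [0,0,0],"yaw": 0},
    {"offset": [0,0,0],"yaw": 0},
    {"offset": [0,0,0],"yaw": 0},
    {"offset": [0,0,0],"yaw": 0},
    {"offset": [0,0,0],"yaw": 0}
  ],
  "grip": 0
}}

```text
time_s: 10.0
eef_pos: [0.6215, 0.3238, 0.0181]
ee_rot: [3.141, -0.0, 1.652]
contact_force: [-0.5, 0.2, -0.2]
opening: 0.5
gripper_force: 0.0
```

Call:
{"name": "play_rows", "arguments": {
  "series": [
    {"offset": [0,0,-0.02],"yaw": 0},
    {"offset": [0,0,-0.035],"yaw": 0},
    {"offset": [0,0,-0.035],"yaw": 0},
    {"offset": [0,0,0],"yaw": 0}
  ]
}}

```text
time_s: 10.4
eef_pos: [0.6251, 0.3248, 0.1135]
ee_rot: [3.133, -0.003, 1.652]
contact_force: [0.8, -0.2, 0.9]
opening: 0.502
gripper_force: 0.0
```

```bash
python3 plan.py medium
```

```text
pick medium: to [ 0.665  -0.0031] yaw 128.5 nat 90 | tool yaw -33.8 = 5 x -6.77 | then off -0.2814 -0.1729 = 8 x [-0.0352,-0.0216]
drop medium: to [0.4438 0.3596] yaw 98.9 nat 129 | tool yaw 29.6 = 4 x 7.40 | then off 0.3925 -0.1624 = 10 x [0.0393,-0.0162]
```

Call:
{"name": "play_rows", "arguments": {
  "series": [
    {"offset": [0,0,0],"yaw": -6.77},
    {"offset": [0,0,0],"yaw": -6.77},
    {"offset": [0,0,0],"yaw": -6.77},
    {"offset": [0,0,0],"yaw": -6.77},
    {"offset": [0,0,0],"yaw": -6.77}
  ]
}}

```text
time_s: 10.9
eef_pos: [0.6209, 0.3236, 0.1072]
ee_rot: [-3.141, -0.0, 2.248]
contact_force: [0.1, 0.4, -1.0]
opening: 0.501
gripper_force: 0.0
```

Call:
{"name": "play_rows", "arguments": {
  "series": [
    {"offset": [-0.0352,-0.0213,0],"yaw": 0},
    {"offset": [-0.0352,-0.0213,0],"yaw": 0},
    {"offset": [-0.0352,-0.0213,0],"yaw": 0},
    {"offset": [-0.0352,-0.0213,0],"yaw": 0},
    {"offset": [-0.0352,-0.0213,0],"yaw": 0},
    {"offset": [-0.0352,-0.0213,0],"yaw": 0},
    {"offset": [-0.0352,-0.0213,0],"yaw": 0},
    {"offset": [-0.0352,-0.0213,0],"yaw": 0}
  ]
}}

```text
time_s: 11.7
eef_pos: [0.663, -0.0043, 0.1074]
ee_rot: [-3.141, -0.001, 2.243]
contact_force: [-0.5, 0.7, 0.6]
opening: 0.497
gripper_force: 0.0
```

Call:
{"name": "play_rows", "arguments": {
  "series": [
    {"offset": [0,0,0],"yaw": 0},
    {"offset": [0,0,0],"yaw": 0}
  ]
}}

```text
time_s: 11.9
eef_pos: [0.663, -0.0043, 0.1074]
ee_rot: [-3.141, -0.0, 2.24]
contact_force: [1.0, 0.4, -0.4]
opening: 0.501
gripper_force: 0.0
```

```bash
python3 plan.py medium; python3 -c "
from h import *;c=snap('w5')
b=min(blobs(c,'o',amax=20000),key=lambda b:np.hypot(*(ground(c,b[1],.02)-[.67,-.01])))
r=fit(wedge(.09),[(c,b[0])],(.67,-.01));print(r.x,np.degrees(r.x[2])%360,r.fun)"
```

```text
pick medium: to [ 0.665  -0.0031] yaw 128.5 nat 90 | tool yaw -0.2 = 1 x -0.17 | then off -0.0003 0.0023 = 1 x [-0.0003,0.0023]
drop medium: to [0.4438 0.3596] yaw 98.9 nat 129 | tool yaw 29.6 = 4 x 7.40 | then off 0.3925 -0.1624 = 10 x [0.0393,-0.0162]
[ 0.67156531 -0.01171111  2.26722099] 129.90219408976165 0.0263724253939156
```

Refit from close up agrees. I'm adjusting 2 mm and grasping.

Call:
{"name": "play_rows", "arguments": {
  "series": [
    {"offset": [0,0.002,0.03],"yaw": 0},
    {"offset": [0,0,0.03],"yaw": 0},
    {"offset": [0,0,0.025],"yaw": 0},
    {"offset": [0,0,0.01],"yaw": 0},
    {"offset": [0,0,0],"yaw": 0},
    {"offset": [0,0,0],"yaw": 0}
  ]
}}

```text
time_s: 12.55
eef_pos: [0.6656, -0.0006, 0.0138]
ee_rot: [3.14, 0.001, 2.244]
contact_force: [-0.6, 0.5, 0.3]
opening: 0.499
gripper_force: 0.0
```

Call:
{"name": "play_rows", "arguments": {
  "series": [
    {"offset": [0,0,0],"yaw": 0},
    {"offset": [0,0,0],"yaw": 0},
    {"offset": [0,0,0],"yaw": 0},
    {"offset": [0,0,0],"yaw": 0},
    {"offset": [0,0,0],"yaw": 0},
    {"offset": [0,0,0],"yaw": 0}
  ],
  "grip": 1
}}

```text
time_s: 13.15
eef_pos: [0.6652, -0.0015, 0.0136]
ee_rot: [3.141, 0.0, 2.243]
contact_force: [-1.1, -0.2, 5.7]
opening: 0.233
gripper_force: 20.0
```

Call:
{"name": "play_rows", "arguments": {
  "series": [
    {"offset": [0,0,-0.01],"yaw": 0},
    {"offset": [0,0,-0.02],"yaw": 0},
    {"offset": [0,0,-0.03],"yaw": 7.4},
    {"offset": [0,0,-0.03],"yaw": 7.4},
    {"offset": [0,0,0],"yaw": 7.4},
    {"offset": [0,0,0],"yaw": 7.4}
  ]
}}

```text
time_s: 13.75
eef_pos: [0.6657, -0.0013, 0.1047]
ee_rot: [3.139, -0.0, 1.721]
contact_force: [0.2, 0.5, -1.4]
opening: 0.234
gripper_force: 20.0
```

```bash
cat > to.py <<'E'
import sys,numpy as np
from station import get_state
x,y,t=map(float,sys.argv[1:4]); s=get_state(); a=s["ee_rot"][2]; d=np.array([x,y])-s["eef_pos"][:2]
print("dyaw",round((np.degrees(a)-t+180)%360-180,2),"off",(d@[np.cos(a),np.sin(a)]).round(4),(d@[np.sin(a),-np.cos(a)]).round(4),"z",s["eef_pos"][2].round(4),"t",s["time_s"],"open",s["opening"])
E
python3 to.py .4438 .3596 98.9
```

```text
dyaw -0.3 off 0.39 -0.1655 z 0.1047 t 13.75 open 0.2338428642758177
```

Call:
{"name": "play_rows", "arguments": {
  "series": [
    {"offset": [0.039,-0.0164,0],"yaw": 0},
    {"offset": [0.039,-0.0164,0],"yaw": 0},
    {"offset": [0.039,-0.0164,0],"yaw": 0},
    {"offset": [0.039,-0.0164,0],"yaw": 0},
    {"offset": [0.039,-0.0164,0],"yaw": 0},
    {"offset": [0.039,-0.0164,0],"yaw": 0},
    {"offset": [0.039,-0.0164,0],"yaw": 0},
    {"offset": [0.039,-0.0164,0],"yaw": 0}
  ]
}}

```text
time_s: 14.55
eef_pos: [0.486, 0.288, 0.1033]
ee_rot: [3.141, -0.0, 1.726]
contact_force: [0.7, 0.3, -0.4]
opening: 0.233
gripper_force: 20.0
```

Call:
{"name": "play_rows", "arguments": {
  "series": [
    {"offset": [0.039,-0.0164,0],"yaw": 0},
    {"offset": [0.039,-0.0164,0],"yaw": 0},
    {"offset": [0,0,0],"yaw": 0},
    {"offset": [0,0,0],"yaw": 0},
    {"offset": [0,0,0],"yaw": 0}
  ]
}}

```text
time_s: 15.05
eef_pos: [0.4436, 0.3571, 0.1033]
ee_rot: [3.141, 0.001, 1.724]
contact_force: [0.5, -0.5, 0.1]
opening: 0.23
gripper_force: 20.0
```

```bash
python3 to.py .4438 .3596 98.9;  python3 -c "
from h import *;snap('w6')"
```

```text
dyaw -0.11 off 0.0025 0.0006 z 0.1033 t 15.05 open 0.23032344127037566
```

View pics/w6.png

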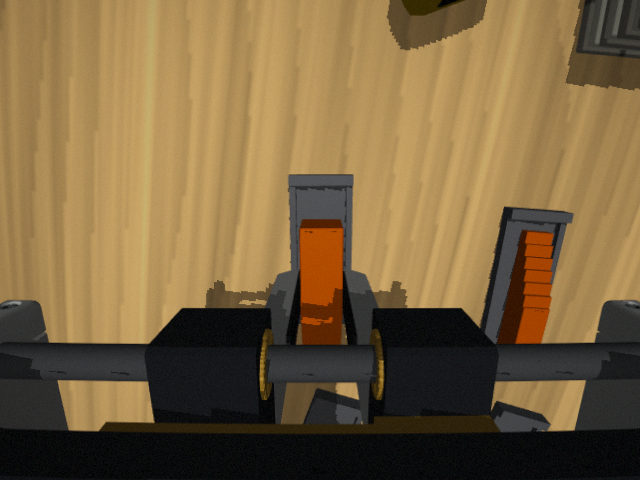

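The medium wedge is over its tray: wedge columns 300–343 inside tray columns 290–352. The long wedge is seen seated at (530,285). Lowering.

Call:
{"name": "play_rows", "arguments": {
  "series": [
    {"offset": [0.002,0,0.03],"yaw": 0},
    {"offset": [0,0,0.025],"yaw": 0},
    {"offset": [0,0,0.015],"yaw": 0},
    {"offset": [0,0,0.01],"yaw": 0},
    {"offset": [0,0,0.005],"yaw": 0},
    {"offset": [0,0,0],"yaw": 0},
    {"offset": [0,0,0],"yaw": 0}
  ]
}}

```text
time_s: 15.8
eef_pos: [0.4429, 0.3606, 0.0186]
ee_rot: [3.14, -0.001, 1.726]
contact_force: [0.1, -0.1, 0.4]
opening: 0.232
gripper_force: 20.0
```

Call:
{"name": "play_rows", "arguments": {
  "series": [
    {"offset": [0,0,0],"yaw": 0},
    {"offset": [0,0,0],"yaw": 0},
    {"offset": [0,0,0],"yaw": 0},
    {"offset": [0,0,0],"yaw": 0},
    {"offset": [0,0,0],"yaw": 0}
  ],
  "grip": 0
}}

```text
time_s: 16.3
eef_pos: [0.4422, 0.3605, 0.018]
ee_rot: [3.142, -0.0, 1.726]
contact_force: [-0.8, 0.2, 0.5]
opening: 0.499
gripper_force: 0.0
```

Call:
{"name": "play_rows", "arguments": {
  "series": [
    {"offset": [0,0,-0.02],"yaw": 0},
    {"offset": [0,0,-0.035],"yaw": 0},
    {"offset": [0,0,-0.035],"yaw": 6.98},
    {"offset": [0,0,0],"yaw": 6.98},
    {"offset": [0,0,0],"yaw": 6.98},
    {"offset": [0,0,0],"yaw": 6.98},
    {"offset": [0,0,0],"yaw": 6.98},
    {"offset": [0,0,0],"yaw": 0}
  ]
}}

```text
time_s: 17.1
eef_pos: [0.4421, 0.3605, 0.1078]
ee_rot: [3.141, 0.001, 1.117]
contact_force: [0.5, -0.5, -1.1]
opening: 0.5
gripper_force: 0.0
```

```bash
python3 to.py .6245 -.3266 64
```

```text
dyaw -0.0 off -0.5375 0.4652 z 0.1078 t 17.1 open 0.5002661730048797
```

Call:
{"name": "play_rows", "arguments": {
  "series": [
    {"offset": [-0.0336,0.0291,0],"yaw": 0},
    {"offset": [-0.0336,0.0291,0],"yaw": 0},
    {"offset": [-0.0336,0.0291,0],"yaw": 0},
    {"offset": [-0.0336,0.0291,0],"yaw": 0},
    {"offset": [-0.0336,0.0291,0],"yaw": 0},
    {"offset": [-0.0336,0.0291,0],"yaw": 0},
    {"offset": [-0.0336,0.0291,0],"yaw": 0},
    {"offset": [-0.0336,0.0291,0],"yaw": 0}
  ]
}}

```text
time_s: 17.9
eef_pos: [0.534, 0.0151, 0.1081]
ee_rot: [3.142, -0.0, 1.12]
contact_force: [1.0, -0.1, -1.2]
opening: 0.499
gripper_force: 0.0
```

Call:
{"name": "play_rows", "arguments": {
  "series": [
    {"offset": [-0.0336,0.0291,0],"yaw": 0},
    {"offset": [-0.0336,0.0291,0],"yaw": 0},
    {"offset": [-0.0336,0.0291,0],"yaw": 0},
    {"offset": [-0.0336,0.0291,0],"yaw": 0},
    {"offset": [-0.0336,0.0291,0],"yaw": 0},
    {"offset": [-0.0336,0.0291,0],"yaw": 0},
    {"offset": [-0.0336,0.0291,0],"yaw": 0},
    {"offset": [-0.0336,0.0291,0],"yaw": 0}
  ]
}}

```text
time_s: 18.7
eef_pos: [0.6252, -0.3286, 0.1079]
ee_rot: [-3.141, -0.0, 1.12]
contact_force: [2.2, 1.2, -0.1]
opening: 0.499
gripper_force: 0.0
```

Call:
{"name": "play_rows", "arguments": {
  "series": [
    {"offset": [0,0,0],"yaw": 0},
    {"offset": [0,0,0],"yaw": 0},
    {"offset": [0,0,0],"yaw": 0}
  ]
}}

```text
time_s: 19.0
eef_pos: [0.625, -0.325, 0.1075]
ee_rot: [-3.14, -0.002, 1.119]
contact_force: [-0.2, 0.9, 0.0]
opening: 0.503
gripper_force: 0.0
```

```bash
cat > chk.py <<'E'
from h import *
import sys
n,x,y,l=sys.argv[1:5]; g=(float(x),float(y)); c=snap(n)
b=min(blobs(c,'o',amax=20000),key=lambda b:np.hypot(*(ground(c,b[1],.02)-g)))
r=fit(wedge(LW[l]),[(c,b[0])],g);print(r.x[:2].round(4),np.degrees(r.x[2])%360,r.fun,b[1])
E
python3 to.py .6245 -.3266 64; python3 chk.py w7 .621 -.334 short
```

```text
dyaw 0.14 off -0.0017 0.0002 z 0.1075 t 19.0 open 0.5027040143407324
[ 0.6209 -0.3343] 63.120931302855126 0.035754463318168894 [320.4972973  250.09414414]
```

Refit agrees. Grasping the short wedge, then lifting and turning −16.1°.

Call:
{"name": "play_rows", "arguments": {
  "series": [
    {"offset": [-0.001,0,0.03],"yaw": 0},
    {"offset": [0,0,0.03],"yaw": 0},
    {"offset": [0,0,0.025],"yaw": 0},
    {"offset": [0,0,0.01],"yaw": 0},
    {"offset": [0,0,0],"yaw": 0},
    {"offset": [0,0,0],"yaw": 0}
  ]
}}

```text
time_s: 19.65
eef_pos: [0.6255, -0.3276, 0.0141]
ee_rot: [3.14, 0.0, 1.118]
contact_force: [-0.3, 0.1, 0.9]
opening: 0.497
gripper_force: 0.0
```

Call:
{"name": "play_rows", "arguments": {
  "series": [
    {"offset": [0,0,0],"yaw": 0},
    {"offset": [0,0,0],"yaw": 0},
    {"offset": [0,0,0],"yaw": 0},
    {"offset": [0,0,0],"yaw": 0},
    {"offset": [0,0,0],"yaw": 0},
    {"offset": [0,0,0],"yaw": 0}
  ],
  "grip": 1
}}

```text
time_s: 20.25
eef_pos: [0.6249, -0.3279, 0.0137]
ee_rot: [3.141, -0.0, 1.117]
contact_force: [-0.1, 0.8, 5.9]
opening: 0.233
gripper_force: 20.0
```

Call:
{"name": "play_rows", "arguments": {
  "series": [
    {"offset": [0,0,-0.01],"yaw": 0},
    {"offset": [0,0,-0.02],"yaw": 0},
    {"offset": [0,0,-0.03],"yaw": -8.1},
    {"offset": [0,0,-0.03],"yaw": -8.1},
    {"offset": [0,0,0],"yaw": 0},
    {"offset": [0,0,0],"yaw": 0}
  ]
}}

```text
time_s: 20.85
eef_pos: [0.6249, -0.328, 0.1038]
ee_rot: [3.14, 0.0, 1.398]
contact_force: [0.8, -0.5, -1.2]
opening: 0.234
gripper_force: 20.0
```

```bash
python3 to.py .4792 .1672 80.1
```

```text
dyaw 0.02 off 0.4628 -0.2285 z 0.1038 t 20.85 open 0.23398672445568766
```

Call:
{"name": "play_rows", "arguments": {
  "series": [
    {"offset": [0.0386,-0.019,0],"yaw": 0},
    {"offset": [0.0386,-0.019,0],"yaw": 0},
    {"offset": [0.0386,-0.019,0],"yaw": 0},
    {"offset": [0.0386,-0.019,0],"yaw": 0},
    {"offset": [0.0386,-0.019,0],"yaw": 0},
    {"offset": [0.0386,-0.019,0],"yaw": 0},
    {"offset": [0.0386,-0.019,0],"yaw": 0},
    {"offset": [0.0386,-0.019,0],"yaw": 0}
  ]
}}

```text
time_s: 21.65
eef_pos: [0.5256, 0.0041, 0.1018]
ee_rot: [-3.139, 0.001, 1.398]
contact_force: [-0.7, 1.1, 0.4]
opening: 0.234
gripper_force: 20.0
```

Call:
{"name": "play_rows", "arguments": {
  "series": [
    {"offset": [0.0386,-0.019,0],"yaw": 0},
    {"offset": [0.0386,-0.019,0],"yaw": 0},
    {"offset": [0.0386,-0.019,0],"yaw": 0},
    {"offset": [0.0386,-0.019,0],"yaw": 0},
    {"offset": [0,0,0],"yaw": 0},
    {"offset": [0,0,0],"yaw": 0},
    {"offset": [0,0,0],"yaw": 0}
  ]
}}

```text
time_s: 22.35
eef_pos: [0.4787, 0.1659, 0.1025]
ee_rot: [-3.141, 0.002, 1.398]
contact_force: [0.5, -0.7, -0.5]
opening: 0.229
gripper_force: 20.0
```

```bash
python3 to.py .4792 .1672 80.1
```

```text
dyaw -0.02 off 0.0013 0.0003 z 0.1025 t 22.35 open 0.22920664823760928
```

Within about 1 mm. Lowering, releasing, lifting, then turning 72.9° for the stub.

Call:
{"name": "play_rows", "arguments": {
  "series": [
    {"offset": [0.001,0,0.03],"yaw": 0},
    {"offset": [0,0,0.025],"yaw": 0},
    {"offset": [0,0,0.015],"yaw": 0},
    {"offset": [0,0,0.01],"yaw": 0},
    {"offset": [0,0,0.004],"yaw": 0},
    {"offset": [0,0,0],"yaw": 0},
    {"offset": [0,0,0],"yaw": 0}
  ]
}}

```text
time_s: 23.05
eef_pos: [0.4796, 0.1681, 0.0195]
ee_rot: [3.141, -0.0, 1.399]
contact_force: [-0.8, -1.1, -0.3]
opening: 0.23
gripper_force: 20.0
```

Call:
{"name": "play_rows", "arguments": {
  "series": [
    {"offset": [0,0,0],"yaw": 0},
    {"offset": [0,0,0],"yaw": 0},
    {"offset": [0,0,0],"yaw": 0},
    {"offset": [0,0,0],"yaw": 0},
    {"offset": [0,0,0],"yaw": 0}
  ],
  "grip": 0
}}

```text
time_s: 23.55
eef_pos: [0.479, 0.1686, 0.0191]
ee_rot: [3.141, -0.0, 1.4]
contact_force: [0.7, -0.7, 0.6]
opening: 0.502
gripper_force: 0.0
```

Call:
{"name": "play_rows", "arguments": {
  "series": [
    {"offset": [0,0,-0.02],"yaw": 0},
    {"offset": [0,0,-0.035],"yaw": 0},
    {"offset": [0,0,-0.035],"yaw": 8.1},
    {"offset": [0,0,0],"yaw": 8.1},
    {"offset": [0,0,0],"yaw": 8.1},
    {"offset": [0,0,0],"yaw": 8.1},
    {"offset": [0,0,0],"yaw": 8.1},
    {"offset": [0,0,0],"yaw": 8.1}
  ]
}}

```text
time_s: 24.35
eef_pos: [0.4788, 0.1687, 0.109]
ee_rot: [-3.141, -0.0, 0.546]
contact_force: [0.8, -0.6, -0.0]
opening: 0.497
gripper_force: 0.0
```

Call:
{"name": "play_rows", "arguments": {
  "series": [
    {"offset": [0,0,0],"yaw": 8.1},
    {"offset": [0,0,0],"yaw": 8.1},
    {"offset": [0,0,0],"yaw": 8.1},
    {"offset": [0,0,0],"yaw": 0},
    {"offset": [0,0,0],"yaw": 0}
  ]
}}

```text
time_s: 24.85
eef_pos: [0.4788, 0.1685, 0.1088]
ee_rot: [3.141, 0.0, 0.131]
contact_force: [-0.9, -0.4, 0.3]
opening: 0.5
gripper_force: 0.0
```

```bash
python3 to.py .4688 -.3432 7.2
```

```text
dyaw 0.31 off -0.0768 0.506 z 0.1088 t 24.85 open 0.49960867093528194
```

Call:
{"name": "play_rows", "arguments": {
  "series": [
    {"offset": [-0.0064,0.0422,0],"yaw": 0},
    {"offset": [-0.0064,0.0422,0],"yaw": 0},
    {"offset": [-0.0064,0.0422,0],"yaw": 0},
    {"offset": [-0.0064,0.0422,0],"yaw": 0},
    {"offset": [-0.0064,0.0422,0],"yaw": 0},
    {"offset": [-0.0064,0.0422,0],"yaw": 0},
    {"offset": [-0.0064,0.0422,0],"yaw": 0},
    {"offset": [-0.0064,0.0422,0],"yaw": 0}
  ]
}}

```text
time_s: 25.65
eef_pos: [0.471, -0.1745, 0.1092]
ee_rot: [-3.141, -0.001, 0.13]
contact_force: [-0.1, 0.0, -0.9]
opening: 0.501
gripper_force: 0.0
```

Call:
{"name": "play_rows", "arguments": {
  "series": [
    {"offset": [-0.0064,0.0422,0],"yaw": 0},
    {"offset": [-0.0064,0.0422,0],"yaw": 0},
    {"offset": [-0.0064,0.0422,0],"yaw": 0},
    {"offset": [-0.0064,0.0422,0],"yaw": 0},
    {"offset": [0,0,0],"yaw": 0},
    {"offset": [0,0,0],"yaw": 0},
    {"offset": [0,0,0],"yaw": 0}
  ]
}}

```text
time_s: 26.35
eef_pos: [0.4673, -0.342, 0.1086]
ee_rot: [-3.14, -0.0, 0.13]
contact_force: [-0.2, 1.1, -0.5]
opening: 0.503
gripper_force: 0.0
```

```bash
python3 to.py .4688 -.3432 7.2; python3 chk.py w8 .4628 -.344 stub
```

```text
dyaw 0.22 off 0.0013 0.0014 z 0.1086 t 26.35 open 0.5027746514025938
[ 0.462  -0.3442] 7.278020846178265 0.06257935772382983 [322.29691517 245.81105398]
```

View pics/w8.png

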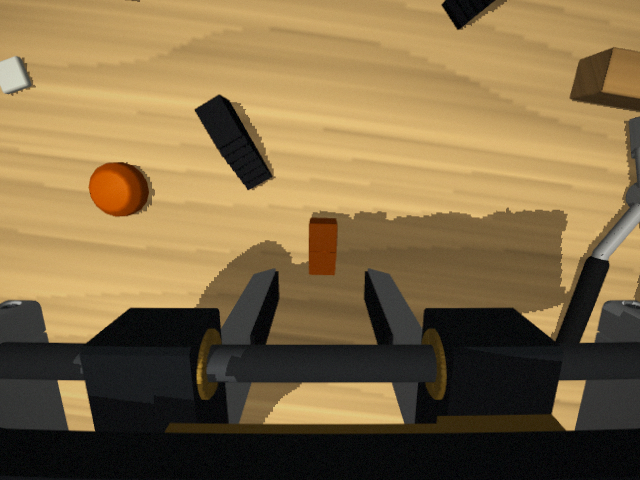

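The stub is at (322,246), centred and square between the fingers. The black tool at right (570,330) clears the fingers and lies well below the gripper body. Grasping, then turning −71.7°.

Call:
{"name": "play_rows", "arguments": {
  "series": [
    {"offset": [0.001,0.001,0.03],"yaw": 0},
    {"offset": [0,0,0.03],"yaw": 0},
    {"offset": [0,0,0.025],"yaw": 0},
    {"offset": [0,0,0.011],"yaw": 0},
    {"offset": [0,0,0],"yaw": 0},
    {"offset": [0,0,0],"yaw": 0}
  ]
}}

```text
time_s: 27.0
eef_pos: [0.4688, -0.3444, 0.0137]
ee_rot: [3.141, -0.001, 0.128]
contact_force: [0.6, -0.9, 0.6]
opening: 0.498
gripper_force: 0.0
```

Call:
{"name": "play_rows", "arguments": {
  "series": [
    {"offset": [0,0,0],"yaw": 0},
    {"offset": [0,0,0],"yaw": 0},
    {"offset": [0,0,0],"yaw": 0},
    {"offset": [0,0,0],"yaw": 0},
    {"offset": [0,0,0],"yaw": 0},
    {"offset": [0,0,0],"yaw": 0}
  ],
  "grip": 1
}}

```text
time_s: 27.6
eef_pos: [0.4686, -0.3445, 0.0135]
ee_rot: [3.141, -0.001, 0.127]
contact_force: [-0.8, 1.7, 5.7]
opening: 0.228
gripper_force: 20.0
```

Call:
{"name": "play_rows", "arguments": {
  "series": [
    {"offset": [0,0,-0.01],"yaw": 0},
    {"offset": [0,0,-0.02],"yaw": 0},
    {"offset": [0,0,-0.03],"yaw": -8},
    {"offset": [0,0,-0.03],"yaw": -8},
    {"offset": [0,0,0],"yaw": -8},
    {"offset": [0,0,0],"yaw": -8},
    {"offset": [0,0,0],"yaw": -8},
    {"offset": [0,0,0],"yaw": -8}
  ]
}}

```text
time_s: 28.4
eef_pos: [0.4681, -0.3446, 0.1034]
ee_rot: [3.141, 0.0, 0.971]
contact_force: [-0.4, 0.3, -0.1]
opening: 0.231
gripper_force: 20.0
```

Call:
{"name": "play_rows", "arguments": {
  "series": [
    {"offset": [0,0,0],"yaw": -8},
    {"offset": [0,0,0],"yaw": -8},
    {"offset": [0,0,0],"yaw": -7.5},
    {"offset": [0,0,0],"yaw": 0},
    {"offset": [0,0,0],"yaw": 0}
  ]
}}

```text
time_s: 28.9
eef_pos: [0.4681, -0.3447, 0.1032]
ee_rot: [3.142, 0.0, 1.372]
contact_force: [0.0, 0.3, -0.7]
opening: 0.234
gripper_force: 20.0
```

```bash
python3 to.py .6539 .1862 78.9
```

```text
dyaw -0.31 off 0.5572 0.0772 z 0.1032 t 28.9 open 0.2336039297681899
```

Call:
{"name": "play_rows", "arguments": {
  "series": [
    {"offset": [0.0429,0.006,0],"yaw": 0},
    {"offset": [0.0429,0.006,0],"yaw": 0},
    {"offset": [0.0429,0.006,0],"yaw": 0},
    {"offset": [0.0429,0.006,0],"yaw": 0},
    {"offset": [0.0429,0.006,0],"yaw": 0},
    {"offset": [0.0429,0.006,0],"yaw": 0},
    {"offset": [0.0429,0.006,0],"yaw": 0},
    {"offset": [0.0429,0.006,0],"yaw": 0}
  ]
}}

```text
time_s: 29.7
eef_pos: [0.5824, -0.0153, 0.103]
ee_rot: [3.141, 0.001, 1.373]
contact_force: [-0.1, 0.1, -0.2]
opening: 0.233
gripper_force: 20.0
```

Call:
{"name": "play_rows", "arguments": {
  "series": [
    {"offset": [0.0429,0.006,0],"yaw": 0},
    {"offset": [0.0429,0.006,0],"yaw": 0},
    {"offset": [0.0429,0.006,0],"yaw": 0},
    {"offset": [0.0429,0.006,0],"yaw": 0},
    {"offset": [0.0429,0.006,0],"yaw": 0},
    {"offset": [0,0,0],"yaw": 0},
    {"offset": [0,0,0],"yaw": 0},
    {"offset": [0,0,0],"yaw": 0}
  ]
}}

```text
time_s: 30.5
eef_pos: [0.6528, 0.1857, 0.1029]
ee_rot: [-3.142, 0.002, 1.373]
contact_force: [-0.2, -0.3, -0.4]
opening: 0.236
gripper_force: 20.0
```

```bash
python3 to.py .6539 .1862 78.9
```

```text
dyaw -0.25 off 0.0008 0.001 z 0.1029 t 30.5 open 0.2361590839408507
```

Call:
{"name": "play_rows", "arguments": {
  "series": [
    {"offset": [0.001,0.001,0.03],"yaw": 0},
    {"offset": [0,0,0.025],"yaw": 0},
    {"offset": [0,0,0.015],"yaw": 0},
    {"offset": [0,0,0.01],"yaw": 0},
    {"offset": [0,0,0.0045],"yaw": 0},
    {"offset": [0,0,0],"yaw": 0},
    {"offset": [0,0,0],"yaw": 0}
  ]
}}

```text
time_s: 31.2
eef_pos: [0.655, 0.1882, 0.0194]
ee_rot: [3.14, -0.001, 1.375]
contact_force: [0.2, 0.4, 0.6]
opening: 0.231
gripper_force: 20.0
```

Call:
{"name": "play_rows", "arguments": {
  "series": [
    {"offset": [0,0,0],"yaw": 0},
    {"offset": [0,0,0],"yaw": 0},
    {"offset": [0,0,0],"yaw": 0},
    {"offset": [0,0,0],"yaw": 0},
    {"offset": [0,0,0],"yaw": 0}
  ],
  "grip": 0
}}

```text
time_s: 31.7
eef_pos: [0.6543, 0.1883, 0.0186]
ee_rot: [3.141, -0.0, 1.375]
contact_force: [1.2, 0.1, 0.0]
opening: 0.499
gripper_force: 0.0
```

Call:
{"name": "play_rows", "arguments": {
  "series": [
    {"offset": [0,0,-0.02],"yaw": 0},
    {"offset": [0,0,-0.035],"yaw": 0},
    {"offset": [0,0,-0.035],"yaw": 0},
    {"offset": [-0.025,-0.025,-0.03],"yaw": 0},
    {"offset": [-0.025,-0.025,-0.03],"yaw": 0},
    {"offset": [-0.025,-0.025,-0.03],"yaw": 0},
    {"offset": [-0.025,-0.025,-0.03],"yaw": 0},
    {"offset": [0,0,0],"yaw": 0}
  ]
}}

```text
time_s: 32.5
eef_pos: [0.5357, 0.1063, 0.2325]
ee_rot: [3.138, -0.002, 1.371]
contact_force: [0.6, -0.4, -0.1]
opening: 0.501
gripper_force: 0.0
```

Call:
{"name": "play_rows", "arguments": {
  "series": [
    {"offset": [-0.01,0,-0.02],"yaw": 0},
    {"offset": [0,0,0],"yaw": 0},
    {"offset": [0,0,0],"yaw": 0}
  ]
}}

```text
time_s: 32.8
eef_pos: [0.5352, 0.1004, 0.2479]
ee_rot: [3.141, -0.0, 1.376]
contact_force: [0.5, 0.2, -0.4]
opening: 0.501
gripper_force: 0.0
```

```bash
python3 - <<'E'
from h import *
from plan import T
c=snap('w9')
for l,(x,y,a) in T.items():
    b=min(blobs(c,'o',amax=20000),key=lambda b:np.hypot(*(ground(c,b[1],.02)-[x,y])))
    M=wedge(LW[l])+[0,0,.004]
    r=fit(M,[(c,b[0])],(x,y)); q=np.radians(a); d=r.x[:2]-[x,y]
    print(l,"dx,dy mm",(1e3*np.array([d@[np.cos(q),np.sin(q)],d@[-np.sin(q),np.cos(q)]])).round(1),"dyaw",round((np.degrees(r.x[2])-a+90)%180-90,1),round(r.fun,3))
E
```

```text
long dx,dy mm [-44.5  -1.2] dyaw -2.6 0.665
medium dx,dy mm [-32.9  -2.2] dyaw 7.3 0.447
short dx,dy mm [ 1.4 -1. ] dyaw -2.5 0.065
stub dx,dy mm [ 0.9 -1.6] dyaw 0.3 0.067
```

View pics/w9.png

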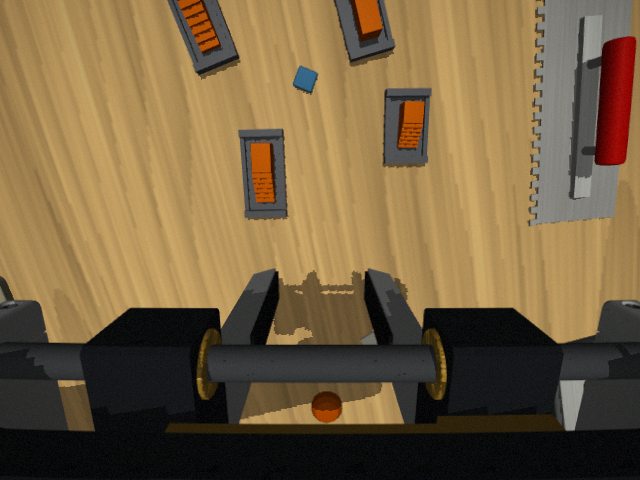

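Short (262,173) and stub (408,125) lie flat and centred. Long and medium are cut off at the top, so I'm stepping forward 120 mm.

Call:
{"name": "play_rows", "arguments": {
  "series": [
    {"offset": [0.04,0,0],"yaw": 0},
    {"offset": [0.04,0,0],"yaw": 0},
    {"offset": [0.04,0,0],"yaw": 0},
    {"offset": [0,0,0],"yaw": 0},
    {"offset": [0,0,0],"yaw": 0},
    {"offset": [0,0,0],"yaw": 0}
  ]
}}

```text
time_s: 33.45
eef_pos: [0.5578, 0.2162, 0.2476]
ee_rot: [-3.141, 0.002, 1.374]
contact_force: [0.4, 0.2, 0.1]
opening: 0.501
gripper_force: 0.0
```

```bash
python3 - <<'E'
from h import *
from plan import T
c=snap('w10')
for l,(x,y,a) in T.items():
    b=min(blobs(c,'o',amax=20000),key=lambda b:np.hypot(*(ground(c,b[1],.02)-[x,y])))
    M=wedge(LW[l])+[0,0,.004]
    r=fit(M,[(c,b[0])],(x,y)); q=np.radians(a); d=r.x[:2]-[x,y]
    print(l,"dx,dy mm",(1e3*np.array([d@[np.cos(q),np.sin(q)],d@[-np.sin(q),np.cos(q)]])).round(1),"dyaw",round((np.degrees(r.x[2])-a+90)%180-90,1),round(r.fun,3))
E
```

```text
long dx,dy mm [-0.8 -1.6] dyaw -0.9 0.043
medium dx,dy mm [0.5 0.2] dyaw 0.7 0.036
short dx,dy mm [ 1.4 -0.5] dyaw -4.0 0.446
stub dx,dy mm [ 0.4 -1.7] dyaw 0.0 0.055
```

View pics/w10.png

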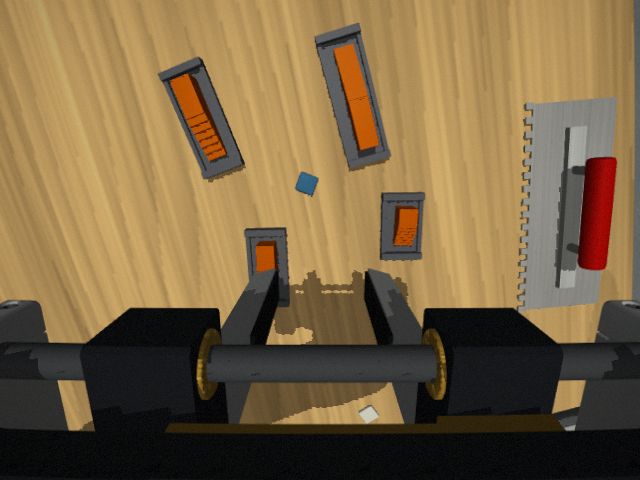

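All four wedges lie flat in their own trays, within about 2 mm of centre: medium (202,115), long (355,97), short (266,255) and stub (405,227). The arm is clear, so I'm handing in.

```bash
python3 -c "
from station import ticket
print(ticket.finish_job())"
```

```text
the job is handed in; nothing more can be done
None
```

All four wedges lie flat in their matching trays, each measured within about 2 mm of centre; neither cap was touched, and I handed the job in at about 33.5 s of the 96 s allowed (no verdict was returned).

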